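# Set out the gramophone kit in its holders

## Robot

A 6-joint arm with a two-finger parallel gripper is mounted at the origin on the work surface. World frame = base frame: x ahead of the robot, y to its left, z up, the work surface at z = 0. Lengths are in m, angles in rad, forces in N, time in s.
With the tool pointing down it reaches from about 0.375 to 0.975 m from the base axis. Payload 3.8 kg.
Tool frame: the origin (TCP) lies on the centre line of the jaws, within the pads' length; the fingertips stand 14 mm ahead of it and the grasp point (between the pads) lies 5 mm behind it; z points along the fingers, y is the line along which they close (so a half turn about z gives the same grasp; the last joint's range is limited). The gripper opens to 85 mm and grips with 20 to 120 N. Pads are 22 mm wide; open, the fingers measure 114 mm over their backs; the gripper's body (76 mm by 85 mm) begins 54 mm behind the grasp point. The pads swing forward as they close: fully open they stand 13 mm farther back than shut.
Start: joints at [1.189, 0.264, 1.604, -0, 1.274, -0.037], TCP at [0.228, 0.635, 0.221] pointing down, gripper open.
Joint ranges: [-2.63, 2.63], [-0.94, 2.18], [0.31, 2.57], [-1.31, 4.45], [0, 2.66], [-2.55, 2.55]. Speed limits (rad/s): [2.57, 2.57, 3.14, 3.14, 3.14, 3.14].

## Interface

Orientations are given as a rotation vector (axis times angle).
In Python, from workcell import bot, eyes, spot_in gives the robot as it stands.
- The arm moves only by the tool carry_out, never from a script. Its argument "series" is text: rows parted by semicolons, each of 4 numbers parted by spaces: the shift along the world's x, y, z in m, then the turn about the world's z in degrees. In form: tx ty tz roll; .... A call has 1 to 20 rows; each row shifts and turns the commanded pose from where the row before left it; what a row does not reach is not made up. A row lasts 1/8 s, in which the tool goes at most 62.5 mm and 10.7 degrees, less where a joint would pass 70% of its speed; a pose out of reach is approached as far as the arm can. A call is refused whole if a number of a shift passes 0.0625 or a number of a turn 10.7, either way. A call with a gripper value outside its range is refused whole. "jaw" is the gripper command: -1 is shut, 1 is fully open, values between are in proportion, set as the call begins (left out, the last holds). The fingers move at their own pace and stop on an object; "grip_force" is the grip in N (left out, the last holds). Time passes only in rows, so rows that do not move let the fingers close. It gives the time, the measured TCP pose, the force, the opening and the grip force at its end, in the units of the state.
- bot.read_state(): the state, without advancing time (a new reading comes with each control period).
- eyes.read_camera(name): name is "scene" or "side" or "wrist"; returns (picture, depth): 480x640x3 uint8, blue, green, red; 480x640 float32, m along the optical axis (not along the pixel's ray), 0 where there is no reading.
- eyes.get_calibration(name): a dict with "K" (3x3 intrinsics, pixels), "position" and "rotation" of the camera in the world; the wrist camera has in their place "T_tool_cam" (4x4, takes a point from camera to tool coordinates, whose origin is the TCP and whose axes are the flange's). Camera axes: x right, y down, z forward; pixel columns grow to the right and rows downward; lengths in m; the calibration is good to about 2 mm. A picture is of the moment at which its call begins: read the wrist's pose just before it. get_calibration takes no time and is no camera call.
- bot.finish_job(): hands the job in; it is judged then, once.
Trained networks look in the newest picture that a camera, given by its name, has taken for a name from the list of things; names that differ only in an ending like _2 or _b are one class to them, and where a whole thing is asked for, a point or a joint stands for the part that bears it (a point fixed in the world has none). Each returns a list of dicts, best first, with "score" (0 to 1); they miss things now and then, are a little off and sometimes report something else, mostly with a low value. They report only what shows in the picture. A call takes as long as a camera call. They do not tell look-alikes from the thing itself.
- spot_in(camera, target): "rect" ([centre column, centre row, width, height] in pixels, round what is visible of it).
The state is a dict: "time": time; "q": joint angles; "joint_vel": joint speeds; "joint_torque": joint torques, N m; "tool_pos": TCP position; "tcp_rot": TCP orientation; "wrist_force": force on the tool from outside, world axes, zero at the start; "torque": the same for the moment, N m; "width": opening from 0.0 (shut) to 1.0 (fully open); "grip_force": force on a finger pad.
Only numpy, scipy, OpenCV 4.12 (cv2) and the standard library are available. Lean on these libraries where they do the work, as an engineer would, in place of code of your own. Each camera call takes 0.05 s, during which the arm holds its last target. There are 200 camera calls.

## Task

Put each of the four loose gramophone parts into the holder that fits it: the copper spring pin standing in the round tray, the nickel tone arm pivot standing in the square tray, the mahogany lid stay lying in the long tray, and the bakelite soundbox back, boss up, in the brass spring-fed feeder, pushed down against the cork follower until its flange is level with the feeder's rim or lower. Parts sit flat on the floor of their trays, not on a rim, and everything is let go; leave the jar, the screwdriver and the brush where they are.

Things in the scene. Friction and masses are not known exactly. Their poses are not given: they have to be found in the camera images.
- soundbox_mid (a point): The soundbox back, near-black bakelite, loose, boss up: a round flange 54 mm in diameter and 12 mm thick, with a round boss 24 mm in diameter on its centre rising 22 mm above the flange; 34 mm high in all, about 0.11 kg. Grip it by the boss. Small brass screws on the flange. The point is on its axis, 17 mm above its underside; z up.
- pin_mid (a point): The copper spring pin, loose, standing upright: a round foot 36 mm in diameter and 8 mm thick, with a shaft 14 mm in diameter on its centre; 52 mm high in all, about 0.1 kg. The point is on its axis, 26 mm above its underside; z up.
- pivot_mid (a point): The tone arm pivot, bright nickel, loose, standing upright: a square foot 48 x 48 mm and 8 mm thick, with a round stem 26 mm in diameter on its centre; 42 mm high in all, about 0.17 kg. The point is on its axis, 21 mm above its underside; x and y along the sides of the foot, z up.
- stay_mid (a point): The lid stay, a red-brown mahogany bar lying flat, loose, 120 mm long (its y), 18 mm wide (its x) and 20 mm high, about 0.06 kg, with a brass dot near each end of its top. The point is at its centre, 10 mm above its underside; z up.
- round_tray: The round tray, fixed: pale beech rim and green baize floor, hollow 56 mm in diameter, 68 mm outside. Floor 3 mm and rim top 8 mm above the counter. Origin on the counter under its centre; z up.
- square_tray: The square tray, fixed: pale beech rim and green baize floor, hollow 64 x 64 mm, 76 mm outside. Floor 3 mm and rim top 8 mm above the counter. Origin on the counter under its centre; x and y along its sides, z up.
- long_tray: The long tray, fixed: pale beech rim and green baize floor, hollow 142 mm along its y and 40 mm along its x, 154 x 52 mm outside. Floor 3 mm and rim top 8 mm above the counter. Origin on the counter under its centre; z up.
- feeder: Spring-fed feeder, fixed: upright brass tube, 70 mm bore, 86 mm over the foot, rim 38 mm above the counter. The face of its cork follower starts 34 mm above the counter and goes down up to 14 mm under 6 to 9 N; a friction brake holds it where left. A soundbox flange set on it first stands 8 mm above the rim, so push it down 8 to 14 mm. Origin on the counter under its centre; z up.
- jar: Bystander: amber glass jar with brass cap, 56 mm in diameter, 65 mm high, loose, beyond the work. Origin at the centre of its underside. Leave it.
- screwdriver: Bystander: screwdriver with a dark wooden handle, 180 mm long, lying loose to the robot's left. Leave it.
- brush: Bystander: brush, 170 mm long, lying loose to the robot's right. Leave it.
Things that resemble listed ones, but are neither listed nor needed, are in the scene too. What is meant by the part that bears pivot_mid is not green or purple, and is the smaller of those in its own colour.

How it is judged:
At the end, for the whole second after the job is handed in: Pin in round tray (centre within 14 mm), pivot in square tray (15 mm), stay in long tray (18 mm, 0.25 rad), each on the tray floor (2.5 mm); soundbox back in feeder (12 mm), flange top at most 1.5 mm above the rim; all flat or upright within 0.08 rad, at rest, released (horizontal distance between soundbox_mid and feeder below 0.012 m and z of soundbox_mid in the frame of feeder below 0.0445 m and angle between each of soundbox_mid, pin_mid, pivot_mid, stay_mid's own z axis and vertical below 0.08 rad and linear speed of each of soundbox, pin, pivot, stay below 0.02 m/s and horizontal distance between pin_mid and round_tray below 0.014 m and z of pin_mid in the frame of round_tray below 0.0315 m and horizontal distance between pivot_mid and square_tray below 0.015 m and z of pivot_mid in the frame of square_tray below 0.0265 m and horizontal distance between stay_mid and long_tray below 0.018 m and z of stay_mid in the frame of long_tray below 0.0155 m and angle between the y axis of stay_mid and the y axis of long_tray, either way round below 0.25 rad and contact force between each of soundbox, pin, pivot, stay and the fingers below 0.05 N); the robot touches nothing.
It fails at once if the jar is moved by more than 30 mm (distance of jar from where it was at the start of the episode above 0.03 m).
It fails at once if the screwdriver is moved by more than 30 mm (distance of screwdriver from where it was at the start of the episode above 0.03 m).
It fails at once if the brush is moved by more than 30 mm (distance of brush from where it was at the start of the episode above 0.03 m).
It also fails if it takes over 99 s, if anything falls off the work surface, if the arm or the gripper's body presses on something with over 40 N, if the wrist force passes 120 N, or if a joint passes its speed limit or range.

## Working session

There is one attempt and no reset: what is moved stays moved. The work goes in short steps, Python scripts to look and compute and a tool call to move; the robot and the scene stay as the last step left them, time stands still between calls to the robot, and variables do not carry over. Pictures are saved under pics/ and viewed, at most 15 in all, crops included, and the job is handed in when it is done.

Besides the shell and the picture viewer there is one more tool, called after ">>>" as name(argument=value, ...), one argument or row to a line, values as JSON. carry_out: Moves the arm, as the interface text tells. Its arguments: {"type":"object","properties":{"series":{"type":"string"},"jaw":{"type":"number"},"grip_force":{"type":"number"}},"required":["series"]}

```bash
mkdir -p pics; ls
cat > h.py <<'E'
from workcell import bot, eyes, spot_in
import numpy as np, cv2
from scipy.spatial.transform import Rotation as R
def cam(name):
    s=bot.read_state(); c=eyes.get_calibration(name); img,d=eyes.read_camera(name)
    if name=='wrist':
        T=np.eye(4);T[:3,:3]=R.from_rotvec(s['tcp_rot']).as_matrix();T[:3,3]=s['tool_pos'];T=T@np.array(c['T_tool_cam'])
    else:
        T=np.eye(4);r=np.array(c['rotation']);T[:3,:3]=r if r.shape==(3,3) else R.from_rotvec(r).as_matrix();T[:3,3]=c['position']
    return img,d,np.array(c['K']),T
def cloud(d,K,T):
    v,u=np.indices(d.shape); 
    P=np.stack([(u-K[0,2])/K[0,0]*d,(v-K[1,2])/K[1,1]*d,d],-1)@T[:3,:3].T+T[:3,3]
    P[d==0]=np.nan; return P
NAMES=['soundbox_mid','pin_mid','pivot_mid','stay_mid','round_tray','square_tray','long_tray','feeder','jar','screwdriver','brush']
E
cat > a.py <<'E'
from h import *
for n in ['scene','side']:
    img,d,K,T=cam(n); P=cloud(d,K,T); cv2.imwrite(f'pics/{n}0.png',img); np.savez(f'{n}0.npz',P=P,img=img,K=K,T=T); print(n,T.round(3).tolist())
    for t in NAMES:
        for r in spot_in(n,t)[:4]:
            u,v,w,h=r['rect']; 
            print(t,round(r['score'],2),np.round(r['rect']).astype(int).tolist(),P[int(min(v,479)),int(min(u,639))].round(3))
print(bot.read_state())
E
python3 a.py
```

```text
pics
scene [[0.495, 0.633, -0.596, 1.272], [0.869, -0.35, 0.35, -0.397], [0.013, -0.691, -0.723, 0.872], [0.0, 0.0, 0.0, 1.0]]
soundbox_mid 0.7 [296, 270, 24, 24] [ 0.628 -0.095  0.016]
soundbox_mid 0.54 [201, 317, 37, 27] [ 0.632 -0.315  0.001]
soundbox_mid 0.43 [366, 296, 23, 39] [ 0.787 -0.017  0.058]
pin_mid 0.63 [338, 199, 12, 20] [0.482 0.1   0.022]
pin_mid 0.49 [200, 317, 36, 30] [ 0.632 -0.315  0.001]
pivot_mid 0.93 [326, 172, 26, 30] [0.387 0.117 0.029]
pivot_mid 0.81 [413, 259, 37, 34] [0.735 0.138 0.031]
pivot_mid 0.74 [373, 235, 32, 26] [0.627 0.104 0.025]
pivot_mid 0.61 [337, 244, 28, 28] [0.611 0.021 0.023]
stay_mid 0.73 [440, 206, 49, 22] [0.621 0.305 0.017]
round_tray 0.73 [201, 317, 38, 31] [ 0.636 -0.316  0.002]
square_tray 0.91 [186, 261, 42, 33] [ 0.478 -0.291  0.001]
long_tray 0.64 [269, 229, 67, 42] [ 0.475 -0.086  0.002]
long_tray 0.3 [335, 198, 16, 19] [0.481 0.091 0.025]
feeder 0.69 [368, 294, 23, 39] [ 0.786 -0.015  0.063]
feeder 0.49 [476, 173, 69, 25] [0.566 0.471 0.018]
jar 0.96 [367, 294, 25, 38] [ 0.787 -0.016  0.061]
screwdriver 0.76 [479, 171, 67, 25]
[... 1148 characters left out ...]
0] [ 0.579 -0.49   0.018]
{'time': 1.2, 'q': array([ 1.18910167e+00,  2.63871808e-01,  1.60399325e+00,  1.68693633e-05,
        1.27368049e+00, -3.68808979e-02]), 'joint_vel': array([-0.00055428, -0.00031317, -0.00116235,  0.00100093,  0.00178735,
       -0.0011943 ]), 'joint_torque': array([-3.20012605e-04, -5.15082407e+01, -3.67710435e+01, -2.19975982e-04,
        1.16513398e-03, -4.26026681e-07]), 'tool_pos': array([0.22815098, 0.63528003, 0.22070239]), 'tcp_rot': array([-5.38959522e-01, -3.09501040e+00, -7.76301838e-05]), 'wrist_force': array([ 0.15768239, -0.08029817,  0.35297268]), 'torque': array([-0.03487199,  0.04073963,  0.01726222]), 'grip_force': 0.0, 'width': 1.0002915635990772}
```

Run:
```python
import cv2
a=cv2.imread('pics/scene0.png');cv2.imwrite('pics/s1.png',cv2.resize(a[130:400,50:550],(800,432),interpolation=cv2.INTER_CUBIC))
b=cv2.imread('pics/side0.png');cv2.imwrite('pics/s2.png',cv2.resize(b[120:450,200:460],(472,600),interpolation=cv2.INTER_CUBIC))
```

```text
(no output)
```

View pics/s1.png

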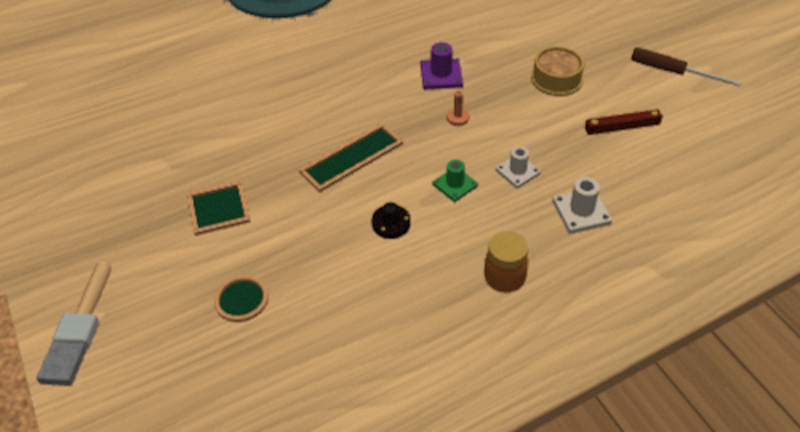

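View pics/s2.png

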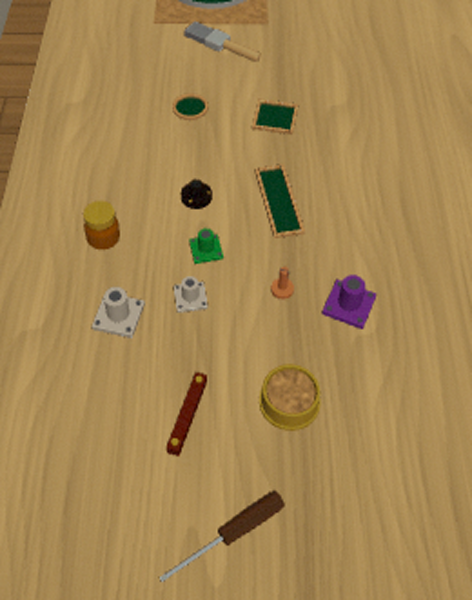

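Possible pivots in the scene crop are purple (441,65), green (456,180), small nickel (519,166) and large nickel (583,205). By the description I choose the small nickel one, at world position of about (0.615, 0.12). The other parts and holders each appear once: soundbox (391,220), pin (458,107), stay (623,121) and feeder (558,70). The trays are at (218,208), (352,157) and (242,298).

Run:
```python
from h import *
g={'soundbox':(.625,-.095,.05),'pin':(.48,.1,.04),'pivot':(.615,.12,.055),'bigpivot':(.735,.15,.06),'stay':(.62,.31,.085),'round':(.636,-.318,.055),'square':(.475,-.285,.065),'long':(.472,-.08,.095),'feeder':(.478,.302,.06),'green':(.605,.028,.05),'jar':(.78,0.,.05)}
for n in ['scene','side']:
    z=np.load(n+'0.npz');P=z['P'];img=z['img']
    hsv=cv2.cvtColor(img,cv2.COLOR_BGR2HSV)
    for k,(x,y,r) in g.items():
        m=np.hypot(P[...,0]-x,P[...,1]-y)<r
        if k in('round','square','long'): m&=(hsv[...,0]>50)&(hsv[...,0]<100)&(hsv[...,1]>120)
        else: m&=P[...,2]>.009
        Q=P[m]; 
        if len(Q)<5: print(n,k,'none');continue
        zm=np.percentile(Q[:,2],97); top=Q[Q[:,2]>zm-.006]
        rc=cv2.minAreaRect((Q[:,:2]*1000).astype(np.float32))
        print(n,k,len(Q),'zmax',zm.round(3),'top',np.median(top,0).round(3),'mid',((Q.min(0)+Q.max(0))/2).round(3),'rect',np.round(rc[0]),np.round(rc[1]),round(rc[2]))
s=bot.read_state();M=R.from_rotvec(s['tcp_rot']).as_matrix();print(M.round(2));c=eyes.get_calibration('wrist');print(c)
cv2.imwrite('pics/s3.png',cv2.resize(np.load('side0.npz')['img'][240:320,240:420],None,fx=4,fy=4,interpolation=cv2.INTER_CUBIC))
```

```text
scene soundbox 320 zmax 0.034 top [ 0.619 -0.092  0.032] mid [ 0.618 -0.092  0.023] rect [620. -92.] [51. 51.] 64
scene pin 86 zmax 0.052 top [0.478 0.098 0.05 ] mid [0.477 0.096 0.031] rect [477.  96.] [17. 12.] 1
scene pivot 186 zmax 0.043 top [0.62  0.115 0.04 ] mid [0.622 0.114 0.026] rect [621. 113.] [45. 38.] 14
scene bigpivot 544 zmax 0.057 top [0.729 0.15  0.054] mid [0.729 0.148 0.034] rect [729. 149.] [64. 64.] 77
scene stay 339 zmax 0.021 top [0.617 0.31  0.018] mid [0.618 0.311 0.017] rect [617. 312.] [120.  22.] 72
scene round 398 zmax 0.005 top [ 0.633 -0.314  0.002] mid [ 0.632 -0.314  0.002] rect [ 632. -314.] [50. 51.] 0
scene square 513 zmax 0.004 top [ 0.473 -0.29   0.001] mid [ 0.472 -0.289  0.001] rect [ 472. -289.] [61. 58.] 79
scene long 528 zmax 0.004 top [ 0.472 -0.085  0.001] mid [ 0.472 -0.082  0.001] rect [471. -82.] [ 36. 137.] 10
scene feeder 709 zmax 0.037 top [0.475 0.289 0.033] mid [0.474 0.288 0.024] rect [475. 288.] [79. 83.] 18
scene green 188 zmax 0.043 top [0.6   0.021 0.04 ] mid [0.603 0.018 0.027] rect [602.  19.] [48. 30.] 7
scene jar 832 zmax
[... 1147 characters left out ...]
29.] [45. 45.] 14
side jar 414 zmax 0.068 top [0.766 0.004 0.065] mid [0.765 0.004 0.039] rect [764.   5.] [52. 52.] 59
[[-0.94  0.34  0.  ]
 [ 0.34  0.94  0.  ]
 [ 0.    0.   -1.  ]]
{'K': array([[418.45546675,   0.        , 312.41245966],
       [  0.        , 418.45546675, 236.84942138],
       [  0.        ,   0.        ,   1.        ]]), 'T_tool_cam': array([[-1.20504383e-04, -9.45834635e-01, -3.24648778e-01,
         8.38830529e-02],
       [ 9.99999670e-01,  1.46709327e-04, -7.98607982e-04,
         1.14592129e-03],
       [ 8.02980093e-04, -3.24648767e-01,  9.45834305e-01,
        -1.53212654e-01],
       [ 0.00000000e+00,  0.00000000e+00,  0.00000000e+00,
         1.00000000e+00]])}
```

View pics/s3.png

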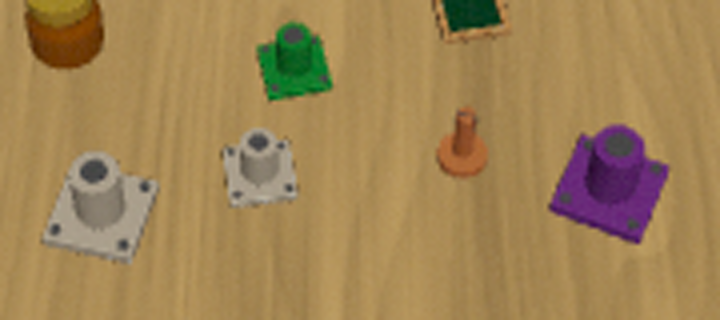

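The crop shows the small nickel pivot at (258,168), clearly smaller than the large nickel one at (95,195), so the choice holds. I'm starting with the stay.

>>> carry_out(
  series="0.043 -0.0355 -0.005 -9.8;0.043 -0.0355 -0.005 -9.8;0.043 -0.0355 -0.005 -9.8;0.043 -0.0355 -0.005 -9.8;0.043 -0.0355 -0.005 -9.8;0.043 -0.0355 -0.005 -9.8;0.043 -0.0355 -0.005 -9.8;0.043 -0.0355 -0.005 -9.8;0.043 -0.0355 -0.005 -9.8;0 0 0 0",
  jaw=0.2,
  grip_force=50,
)

```text
time: 2.45
tool_pos: [0.6178, 0.3124, 0.1749]
tcp_rot: [2.545, 1.84, -0.001]
wrist_force: [-0.9, 0.2, 0.2]
width: 0.598
grip_force: 0.0
```

```bash
cat > w.py <<'E'
from h import *
import sys
# w.py x y r [zmin] : blob near expected place, wrist camera
x,y,r=map(float,sys.argv[1:4]); zmin=float(sys.argv[4]) if len(sys.argv)>4 else .009
img,d,K,T=cam('wrist');P=cloud(d,K,T);s=bot.read_state()
if len(sys.argv)>5: cv2.imwrite(sys.argv[5],img)
hsv=cv2.cvtColor(img,cv2.COLOR_BGR2HSV)
near=np.hypot(P[...,0]-x,P[...,1]-y)<r
M=R.from_rotvec(s['tcp_rot']).as_matrix()
print('t',s['time'],'tcp',s['tool_pos'].round(4),'yawY',np.degrees(np.arctan2(M[1,1],M[0,1])).round(1),'width',round(s['width'],3),'F',s['wrist_force'].round(1),'table',np.nanmedian(P[...,2]).round(4))
if zmin<0: m=near&(hsv[...,0]>50)&(hsv[...,0]<100)&(hsv[...,1]>120)
else: m=near&(P[...,2]>zmin)&(P[...,2]<.075)
m=cv2.morphologyEx(m.astype(np.uint8),cv2.MORPH_OPEN,np.ones((3,3)))>0
Q=P[m]; print(len(Q))
if len(Q)>5:
    zm=np.percentile(Q[:,2],97); top=Q[Q[:,2]>zm-.005]
    for n,q in(('all',Q),('top',top)):
        rc=cv2.minAreaRect((q[:,:2]*1000).astype(np.float32)); print(n,'rect',np.round(rc[0],1),np.round(rc[1],1),round(rc[2],1),'z',np.median(q[:,2]).round(4),'mean',q.mean(0).round(4))
E
python3 w.py .616 .315 .085 .009 pics/w1.png
```

```text
t 2.5 tcp [0.6162 0.3141 0.1751] yawY -18.1 width 0.598 F [-0.3  0.6 -0.4] table 0.0003
3596
all rect [613.7 316.2] [119.9  18. ] 72.6 z 0.0199 mean [0.6151 0.3201 0.0198]
top rect [613.7 316.2] [119.9  18. ] 72.6 z 0.0199 mean [0.615  0.32   0.0199]
```

View pics/w1.png

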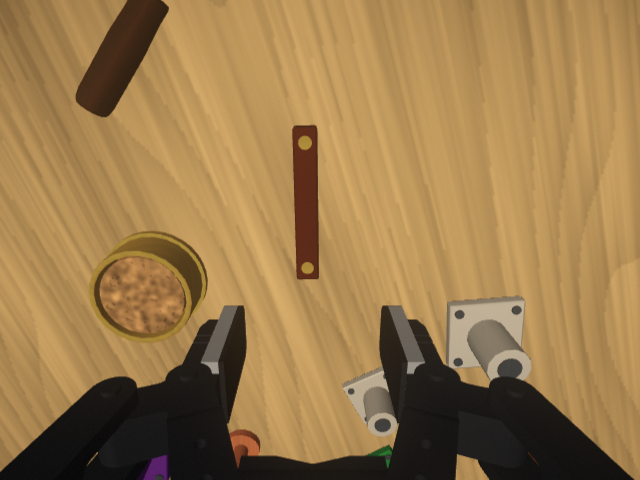

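Picture w1 shows the stay between the fingers, centred at about (306,200), with the feeder off to the left at (148,290). The path down is clear.

>>> carry_out(
  series="-0.0025 0.002 -0.05 0.7;0 0 -0.05 0;0 0 -0.035 0;0 0 -0.018 0;0 0 0 0;0 0 0 0",
)

```text
time: 3.25
tool_pos: [0.6139, 0.3189, 0.0248]
tcp_rot: [2.528, 1.864, 0.005]
wrist_force: [0.2, 0.5, 1.2]
width: 0.601
grip_force: 0.0
```

>>> carry_out(
  series="0 0 0 0;0 0 0 0;0 0 0 0;0 0 0 0;0 0 0 0",
  jaw=-1,
)

```text
time: 3.88
tool_pos: [0.6126, 0.3177, 0.0226]
tcp_rot: [-2.53, -1.863, 0.0]
wrist_force: [0.3, -0.1, -0.2]
width: -0.004
grip_force: 0.0
```

The gripper shut on nothing, so I'm looking again.

```bash
python3 w.py .616 .315 .1 .009 pics/w2.png
```

```text
t 3.925 tcp [0.6126 0.3177 0.0225] yawY -17.3 width -0.003 F [0.2 0.3 0.7] table 0.0002
11130
all rect [611.4 317.5] [120.3  27.2] 65.0 z 0.0207 mean [0.6201 0.3385 0.0363]
top rect [613.3 319.4] [24.6 26.7] 74.2 z 0.0707 mean [0.6147 0.3248 0.0707]
```

View pics/w2.png

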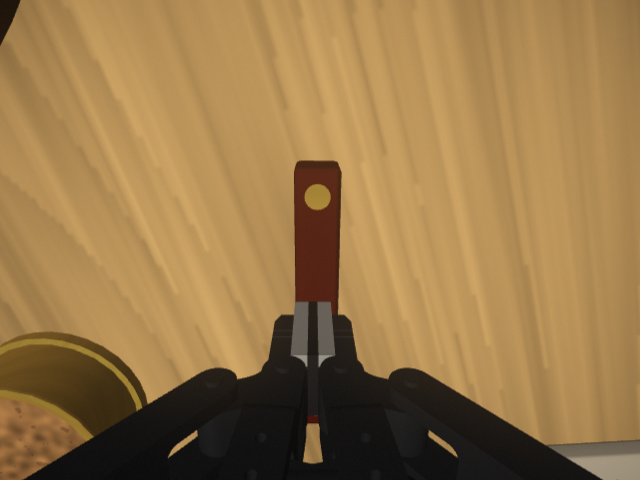

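Run:
```python
from h import *
img,d,K,T=cam('wrist');P=cloud(d,K,T)
for v in (296,300,304,308,315,325,340,350):
    print(v,[(u,P[v,u].round(4).tolist()) for u in (300,312,325)])
```

```text
296 [(300, [0.6093, 0.3246, 0.0203]), (312, [0.6139, 0.3225, 0.0192]), (325, [0.6191, 0.3213, 0.02])]
300 [(300, [0.6089, 0.3233, 0.0214]), (312, [0.6134, 0.321, 0.0197]), (325, [0.6185, 0.3191, 0.0191])]
304 [(300, [0.6119, 0.3308, 0.0399]), (312, [0.616, 0.3291, 0.0391]), (325, [0.6206, 0.328, 0.0396])]
308 [(300, [0.6118, 0.3304, 0.0421]), (312, [0.6159, 0.3289, 0.0417]), (325, [0.6205, 0.3282, 0.043])]
315 [(300, [0.6119, 0.3302, 0.0467]), (312, [0.616, 0.3292, 0.0472]), (325, [0.6202, 0.3275, 0.0465])]
325 [(300, [0.6123, 0.3306, 0.0542]), (312, [0.6159, 0.3289, 0.0533]), (325, [0.6203, 0.3285, 0.0549])]
340 [(300, [0.6124, 0.3302, 0.0626]), (312, [0.6162, 0.3297, 0.0636]), (325, [0.6199, 0.3279, 0.0627])]
350 [(300, [0.6125, 0.3301, 0.068]), (312, [0.6161, 0.3295, 0.0685]), (325, [0.6197, 0.3278, 0.0678])]
```

Depth puts the shut fingertips at z≈0.039, about 16 mm behind the TCP and not the stated 14 mm ahead. They closed above the bar. I'll open, go lower, and measure the tips again.

>>> carry_out(
  series="0 0 0 0;0 0 0 0;0 0 0 0;0 0 -0.008 0;0 0 -0.008 0;0 0 0 0;0 0 0 0",
  jaw=0,
)

```text
time: 4.85
tool_pos: [0.6125, 0.3177, 0.0064]
tcp_rot: [-2.53, -1.863, 0.001]
wrist_force: [0.0, -1.2, 0.6]
width: 0.502
grip_force: 0.0
```

```bash
cat > tip.py <<'E'
from h import *
import sys
img,d,K,T=cam('wrist');P=cloud(d,K,T);s=bot.read_state()
hsv=cv2.cvtColor(img,cv2.COLOR_BGR2HSV)
M=R.from_rotvec(s['tcp_rot']).as_matrix()
L=(P-s['tool_pos'])@M   # tool coords
# pads: front face near tool x = 11mm, above object
m=(L[...,0]>.0)&(L[...,0]<.016)&(abs(L[...,1])<.05)&(L[...,2]<.03)&(L[...,2]>-.04)
print('t',s['time'],s['tool_pos'].round(4),'F',s['wrist_force'].round(1),'w',round(s['width'],3))
for a,b in((-.05,0),(0,.05)):
    k=m&(L[...,1]>=a)&(L[...,1]<b)&(hsv[...,1]<60)&(hsv[...,2]>60); q=L[k]
    if len(q): print(len(q),'y',(q[:,1].min()*1000).round(1),(q[:,1].max()*1000).round(1),'tip ahead of TCP mm',(np.percentile(q[:,2],99)*1000).round(1))
if len(sys.argv)>1: cv2.imwrite(sys.argv[1],img)
E
python3 tip.py pics/w3.png
```

```text
t 4.9 [0.6127 0.3178 0.0067] F [-0.3  0.2  0.8] w 0.498
517 y -29.6 -23.0 tip ahead of TCP mm -17.2
521 y 22.6 29.6 tip ahead of TCP mm -17.1
```

View pics/w3.png

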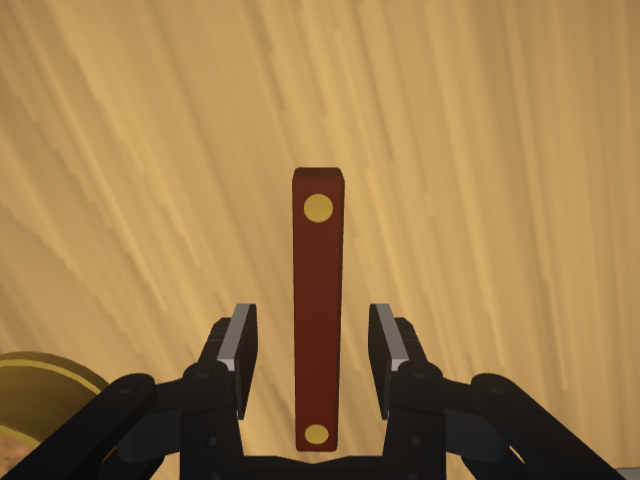

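>>> carry_out(
  series="0.001 -0.001 -0.008 0;0 0 -0.007 0;0 0 0 0;0 0 0 0",
)

```text
time: 5.4
tool_pos: [0.6136, 0.3167, -0.0085]
tcp_rot: [-2.529, -1.863, 0.0]
wrist_force: [0.2, -0.4, -0.1]
width: 0.503
grip_force: 0.0
```

>>> carry_out(
  series="0 0 0 0;0 0 0 0;0 0 0 0;0 0 0 0",
  jaw=-1,
)

```text
time: 5.9
tool_pos: [0.6141, 0.317, -0.0078]
tcp_rot: [2.529, 1.863, 0.002]
wrist_force: [0.7, -0.6, 2.3]
width: 0.192
grip_force: 51.8
```

```bash
python3 tip.py
```

```text
t 5.95 [ 0.6141  0.317  -0.0078] F [ 0.7 -0.6  2.9] w 0.197
551 y -16.0 -10.0 tip ahead of TCP mm -15.4
563 y 9.8 16.1 tip ahead of TCP mm -15.3
```

>>> carry_out(
  series="0 0 0.03 0;0 0 0.06 0;-0.0178 -0.05 0.01 3.5;-0.0178 -0.05 0 3.5;-0.0178 -0.05 0 3.5;-0.0178 -0.05 0 3.5;-0.0178 -0.05 0 3.5;-0.0178 -0.05 0 3.5;-0.0178 -0.05 0 3.5;-0.0178 -0.05 0 3.5;0 0 0 0;0 0 0 0",
)

```text
time: 7.45
tool_pos: [0.4711, -0.0831, 0.0915]
tcp_rot: [-2.005, -2.418, -0.001]
wrist_force: [0.6, 0.3, -0.6]
width: 0.198
grip_force: 51.5
```

```bash
python3 w.py .472 -.083 .1 -1 pics/w4.png; python3 tip.py
```

```text
t 7.5 tcp [ 0.4714 -0.0826  0.0916] yawY 10.7 width 0.197 F [ 0.7 -0.7  1.1] table 0.0003
0
t 7.55 [ 0.4716 -0.0823  0.0916] F [-0.5  0.7 -1.1] w 0.198
581 y -21.5 -9.6 tip ahead of TCP mm -15.2
579 y 10.1 19.6 tip ahead of TCP mm -14.6
```

View pics/w4.png

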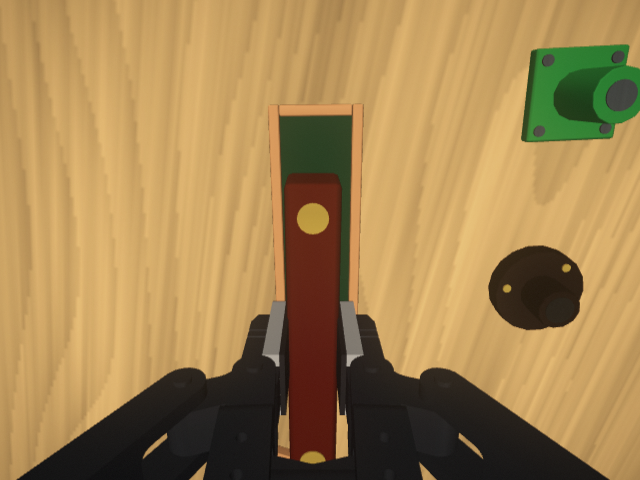

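Picture w4 shows the bar over the long tray and nearly parallel to it. I need the tray's far inner edge (cols 279–352, row ~116) relative to the TCP.

Run:
```python
from h import *
img,d,K,T=cam('wrist');P=cloud(d,K,T);s=bot.read_state();M=R.from_rotvec(s['tcp_rot']).as_matrix()
L=(P-s['tool_pos'])@M*1000
b,g,r=[img[...,i].astype(int) for i in range(3)]
m=(g>r+8)&(P[...,2]<.008)&(abs(L[...,1])<40);m[:,480:]=0
for v in(130,160,280): 
    u=np.where(m[v])[0]; print(v,u.min(),u.max(),L[v,u.min()].round(1),L[v,u.max()].round(1))
q=L[m];print('floor far x',q[:,0].max(),'y',q[:,1].min(),q[:,1].max())
k=(abs(L[...,1])<15)&(P[...,2]>.08)&(r>g+20);k[:, :280]=0;q=L[k];print('bar far x',q[:,0].max(),'y',np.percentile(q[:,1],[1,99]),'z',np.median(P[k][:,2]))
print(M.round(3))
```

```text
130 280 349 [ 64.9 -18.   89.1] [64.9 20.9 88.9]
160 281 349 [ 48.1 -17.8  89. ] [48.2 21.3 88.1]
280 285 346 [-27.9 -17.2  89.6] [-27.9  21.6  89.6]
floor far x 71.51531469666095 y -18.405873051693497 21.926211905489637
bar far x 59.16198465653672 y [-8.29268625  8.99751558] z 0.11938248158555849
[[-0.188  0.982 -0.   ]
 [ 0.982  0.188  0.   ]
 [ 0.     0.    -1.   ]]
```

>>> carry_out(
  series="0.0013 0.001 -0.04 0;0 0 -0.035 0;0 0 -0.015 0;0 0 -0.0055 0;0 0 0 0;0 0 0 0",
)

```text
time: 8.35
tool_pos: [0.4739, -0.0825, -0.0026]
tcp_rot: [2.002, 2.418, 0.002]
wrist_force: [0.4, 0.0, -0.5]
width: 0.194
grip_force: 51.5
```

>>> carry_out(
  series="0 0 0 0;0 0 0 0;0 0 0.02 0;0 0 0.05 0;0 0 0.04 0;0 0 0 0",
  jaw=-0.3,
)

```text
time: 9.1
tool_pos: [0.4761, -0.0831, 0.1105]
tcp_rot: [1.999, 2.413, 0.006]
wrist_force: [0.1, -1.2, -0.8]
width: 0.351
grip_force: 0.0
```

```bash
python3 w.py .472 -.083 .1 .012 pics/w5.png
```

```text
t 9.15 tcp [ 0.4742 -0.0827  0.1083] yawY 10.7 width 0.353 F [-0.9 -0.4 -1.6] table 0.0003
5493
all rect [474.5 -83.2] [ 18.1 120.1] 10.7 z 0.0229 mean [ 0.4735 -0.0778  0.0228]
top rect [474.4 -83.2] [ 18.  120.1] 10.7 z 0.0229 mean [ 0.4735 -0.0782  0.0229]
```

View pics/w5.png

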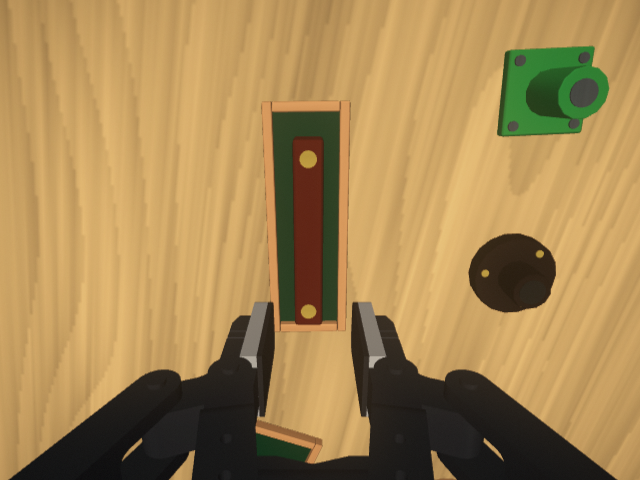

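The stay is flat on the long tray's floor (top at 22.9 mm) and centred. Next is the soundbox.

>>> carry_out(
  series="0.048 -0.002 0.01 0;0.048 -0.002 0.01 0;0.047 -0.002 0.01 0;0 0 0 0;0 0 0 0",
  jaw=0.1,
)

```text
time: 9.78
tool_pos: [0.6136, -0.0879, 0.1338]
tcp_rot: [-2.001, -2.417, 0.004]
wrist_force: [-0.8, -1.6, -0.9]
width: 0.551
grip_force: 0.0
```

```bash
python3 w.py .617 -.089 .05 .006; python3 w.py .617 -.089 .05 .028 pics/w6.png
```

```text
t 9.825 tcp [ 0.6132 -0.0879  0.134 ] yawY 10.7 width 0.555 F [-1.   0.1  1.1] table 0.0003
4603
all rect [614.2 -87.3] [53.1 53.2] 24.6 z 0.0123 mean [ 0.6138 -0.0845  0.0174]
top rect [614.4 -87.5] [23.2 23.5] 19.5 z 0.0342 mean [ 0.6143 -0.0867  0.0341]
t 9.875 tcp [ 0.6132 -0.088   0.1344] yawY 10.7 width 0.551 F [-0.1 -0.2  0.4] table 0.0003
1067
all rect [614.3 -87.3] [22.5 23.5] 11.9 z 0.0342 mean [ 0.6142 -0.0865  0.034 ]
top rect [614.3 -87.3] [22.5 23.5] 11.7 z 0.0342 mean [ 0.6143 -0.0868  0.0342]
```

>>> carry_out(
  series="0.001 0.0005 -0.05 0;0 0 -0.05 0;0 0 -0.025 0;0 0 -0.0095 0;0 0 0 0;0 0 0 0",
)

```text
time: 10.62
tool_pos: [0.6178, -0.088, 0.0034]
tcp_rot: [2.002, 2.418, 0.002]
wrist_force: [0.0, 0.9, 0.8]
width: 0.555
grip_force: 0.0
```

>>> carry_out(
  series="0 0 0 0;0 0 0 0;0 0 0 0;0 0 0 0",
  jaw=-1,
)

```text
time: 11.12
tool_pos: [0.6178, -0.088, 0.0033]
tcp_rot: [2.002, 2.418, 0.002]
wrist_force: [-1.0, -0.7, 6.8]
width: 0.26
grip_force: 49.5
```

```bash
python3 tip.py
```

```text
t 11.175 [ 0.6178 -0.088   0.0033] F [-1.1 -0.3  7.4] w 0.258
576 y -18.3 -12.1 tip ahead of TCP mm -14.5
587 y 13.0 19.4 tip ahead of TCP mm -14.4
```

>>> carry_out(
  series="0 0 0.03 0;0 0 0.06 0;-0.018 0.0472 0.03 0;-0.018 0.0472 0 0;-0.018 0.0472 0 0;-0.018 0.0472 0 0;-0.018 0.0472 0 0;-0.018 0.0472 0 0;-0.018 0.0472 0 0;-0.018 0.0472 0 0;0 0 0 0;0 0 0 0",
)

```text
time: 12.68
tool_pos: [0.4722, 0.2897, 0.1214]
tcp_rot: [2.002, 2.421, -0.001]
wrist_force: [-0.4, 0.2, -1.3]
width: 0.259
grip_force: 49.1
```

```bash
python3 w.py .473 .291 .06 .02 pics/w7.png; python3 tip.py
python3 - <<'E'
from h import *
img,d,K,T=cam('wrist');P=cloud(d,K,T);s=bot.read_state();M=R.from_rotvec(s['tcp_rot']).as_matrix()
L=(P-s['tool_pos'])@M*1000
m=(np.hypot(L[...,0],L[...,1])<30)&(L[...,2]>-14)&(L[...,2]<25)
q=L[m];print('held x',np.percentile(q[:,0],[1,99]),'y',np.percentile(q[:,1],[1,99]),'z',np.percentile(q[:,2],[2,50,98]))
E
```

```text
t 12.725 tcp [0.4725 0.2891 0.1214] yawY 10.7 width 0.255 F [-0.7 -0.4 -1. ] table 0.0003
9439
all rect [468.2 301.5] [78.9 60.6] 12.3 z 0.0342 mean [0.468  0.3037 0.0344]
top rect [468.2 301.5] [78.9 60.6] 12.3 z 0.0346 mean [0.4678 0.3033 0.0354]
t 12.775 [0.4728 0.2889 0.1215] F [ 0.2  0.3 -0.5] w 0.258
582 y -18.6 -12.3 tip ahead of TCP mm -14.5
594 y 12.9 19.1 tip ahead of TCP mm -14.1
held x [ 3.12141141 27.78741238] y [-24.70220009  25.21105055] z [-12.88356902  -8.55761958   1.06720276]
```

View pics/w7.png

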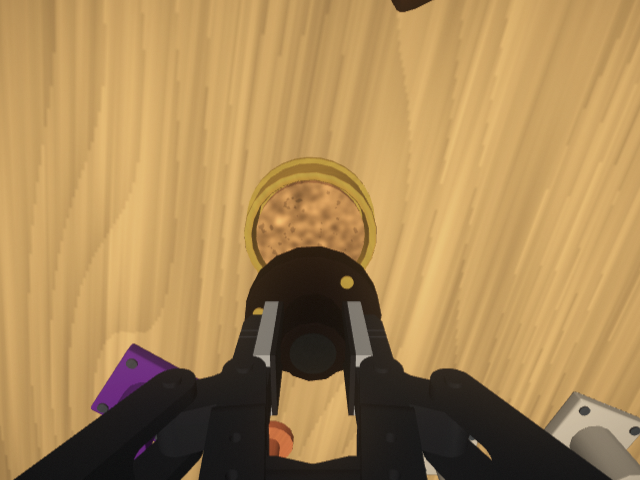

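Picture w7 shows the soundbox held level, with the feeder rim beyond it at (311,225) partly hidden. I'll fit a circle to the rim.

Run:
```python
from h import *
from scipy.optimize import least_squares
img,d,K,T=cam('wrist');P=cloud(d,K,T)
m=(np.hypot(P[...,0]-.47,P[...,1]-.291)<.06)&(abs(P[...,2]-.0385)<.0018);Q=P[m]
f=lambda p:(np.hypot(Q[:,0]-p[0],Q[:,1]-p[1])-p[2])
r=least_squares(f,[.47,.291,.037],loss='soft_l1',f_scale=.001);print(len(Q),r.x,np.abs(r.fun).mean(),Q[:,:2].min(0),Q[:,:2].max(0))
m=(np.hypot(P[...,0]-.47,P[...,1]-.291)<.04)&(P[...,2]<.036)&(P[...,2]>.03);Q=P[m];r=cv2.minAreaRect((Q[:,:2]*1000).astype(np.float32));print('cork',r,np.median(Q[:,2]))
```

```text
2001 [0.47049444 0.29266191 0.03714844] 0.0011586904966246147 [0.43099047 0.26436048] [0.50998534 0.33193997]
cork ((466.9537353515625, 299.4095764160156), (73.68730926513672, 54.71681213378906), 12.519193649291992) 0.03392454045226284
```

>>> carry_out(
  series="-0.0023 0.0028 -0.03 0;0 0 -0.03 0;0 0 -0.015 0;0 0 -0.005 0;0 0 0 0;0 0 0 0",
)

```text
time: 13.62
tool_pos: [0.4713, 0.2932, 0.0429]
tcp_rot: [2.003, 2.419, 0.003]
wrist_force: [1.0, 0.0, -1.4]
width: 0.261
grip_force: 49.1
```

>>> carry_out(
  series="0 0 -0.003 0;0 0 -0.003 0;0 0 -0.003 0;0 0 -0.003 0;0 0 -0.003 0;0 0 0 0;0 0 0 0",
)

```text
time: 14.5
tool_pos: [0.4708, 0.293, 0.0271]
tcp_rot: [2.003, 2.419, 0.002]
wrist_force: [-0.6, 0.1, 4.5]
width: 0.258
grip_force: 49.6
```

>>> carry_out(
  series="0 0 0 0;0 0 0 0;0 0 0 0;0 0 0.01 0;0 0 0.04 0;0 0 0.05 0;0 0 0 0;0 0 0 0",
  jaw=-0.15,
)

```text
time: 15.5
tool_pos: [0.4703, 0.2927, 0.1272]
tcp_rot: [2.003, 2.419, 0.001]
wrist_force: [-0.7, -0.3, -1.1]
width: 0.422
grip_force: 0.0
```

```bash
python3 w.py .4705 .2925 .028 .03 pics/w8.png
python3 - <<'E'
from h import *
img,d,K,T=cam('wrist');P=cloud(d,K,T)
rr=np.hypot(P[...,0]-.4705,P[...,1]-.2925)
for a,b in((0,.01),(.015,.025),(.0355,.0385)):
    q=P[(rr>a)&(rr<b)&(P[...,2]<.075)];print(a,len(q),np.percentile(q[:,2],[10,50,90]).round(4))
q=P[(rr>.014)&(rr<.0265)&(P[...,2]<.045)];print(np.linalg.lstsq(np.c_[q[:,:2],np.ones(len(q))],q[:,2],rcond=None)[0])
E
```

```text
t 15.55 tcp [0.4696 0.2923 0.1261] yawY 10.7 width 0.423 F [ 0.  -0.3  0.5] table 0.0002
5549
all rect [470.9 294. ] [53.2 52.8] 3.6 z 0.0362 mean [0.4701 0.2971 0.0415]
top rect [470.8 294.1] [22.9 23.7] 12.1 z 0.058 mean [0.4707 0.295  0.0579]
0 909 [0.0573 0.0582 0.0591]
0.015 2876 [0.035  0.0359 0.0367]
0.0355 1854 [0.037  0.0379 0.0387]
[-0.00086455 -0.00064335  0.03645704]
```

View pics/w8.png

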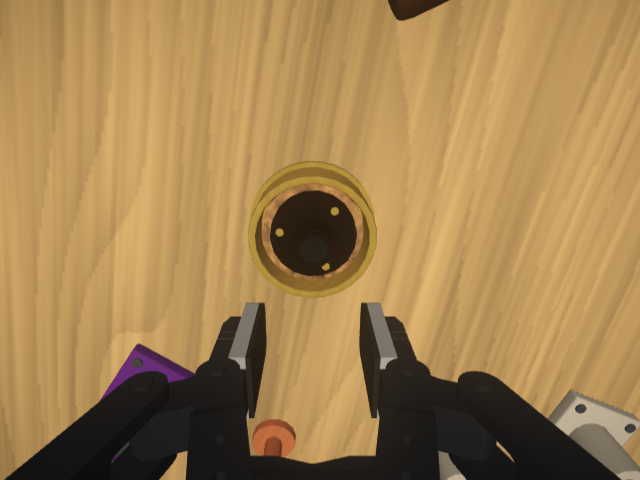

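The flange (35.9 mm) sits below the rim (37.9 mm), level and centred, with the soundbox at (313,232) in the picture. Next is the pin.

>>> carry_out(
  series="0.001 -0.038 0.01 8;0.001 -0.038 0 8;0.001 -0.038 0 8;0.001 -0.038 0 8;0.001 -0.038 0 8;0 0 0 0;0 0 0 0",
)

```text
time: 16.48
tool_pos: [0.4746, 0.1028, 0.1357]
tcp_rot: [-1.058, -2.956, 0.001]
wrist_force: [0.3, 0.1, 0.2]
width: 0.428
grip_force: 0.0
```

```bash
python3 w.py .4755 .1005 .035 .005; python3 w.py .4755 .1005 .035 .045 pics/w9.png
```

```text
t 16.525 tcp [0.4747 0.1032 0.1359] yawY 50.7 width 0.426 F [-0.4  0.2  0.1] table 0.0004
2086
all rect [472.8 102. ] [35.2 33. ] 49.3 z 0.0084 mean [0.4713 0.1034 0.0204]
top rect [473.7 101.2] [13.3 13.5] 29.1 z 0.0518 mean [0.4734 0.1016 0.0517]
t 16.575 tcp [0.4749 0.1034 0.1361] yawY 50.7 width 0.427 F [-0.6 -0.4  1. ] table 0.0003
452
all rect [473.7 101.5] [13.7 13.4] 19.3 z 0.0517 mean [0.4731 0.102  0.0513]
top rect [473.7 101.5] [13.7 13.4] 19.3 z 0.0518 mean [0.4734 0.1017 0.0517]
```

>>> carry_out(
  series="-0.001 -0.002 -0.04 0;0 0 -0.04 0;0 0 -0.03 0;0 0 -0.017 0;0 0 0 0;0 0 0 0",
)

```text
time: 17.32
tool_pos: [0.4755, 0.1011, 0.0108]
tcp_rot: [1.054, 2.958, 0.002]
wrist_force: [-0.1, -0.1, 0.0]
width: 0.425
grip_force: 0.0
```

>>> carry_out(
  series="0 0 0 0;0 0 0 0;0 0 0 0;0 0 0 0",
  jaw=-1,
)

```text
time: 17.82
tool_pos: [0.4757, 0.1009, 0.0112]
tcp_rot: [1.055, 2.957, 0.002]
wrist_force: [0.1, 1.0, 6.0]
width: 0.15
grip_force: 48.9
```

>>> carry_out(
  series="0 0 0.03 0;0 0 0.05 0;0.0174 -0.046 0.01 -5.5;0.0174 -0.046 0 -5.5;0.0174 -0.046 0 -5.5;0.0174 -0.046 0 -5.5;0.0174 -0.046 0 -5.5;0.0174 -0.046 0 -5.5;0.0174 -0.046 0 -5.5;0.0174 -0.046 0 -5.5;0.0174 -0.046 0 -5.5;0 0 0 0;0 0 0 0",
)

```text
time: 19.45
tool_pos: [0.6301, -0.3129, 0.0989]
tcp_rot: [-2.196, -2.244, 0.0]
wrist_force: [-0.5, 0.4, -1.3]
width: 0.146
grip_force: 48.9
```

```bash
cat > t.py <<'E'
from h import *
from scipy.optimize import least_squares
import sys
x,y,h=map(float,sys.argv[1:4])  # expected tray centre, half hollow; then picture
img,d,K,T=cam('wrist');P=cloud(d,K,T);s=bot.read_state();M=R.from_rotvec(s['tcp_rot']).as_matrix();L=(P-s['tool_pos'])@M*1000
if len(sys.argv)>4: cv2.imwrite(sys.argv[4],img)
b,g,r=[img[...,i].astype(int) for i in range(3)]
m=(g>r+8)&(P[...,2]<.008)&(np.hypot(P[...,0]-x,P[...,1]-y)<h*1.6);Q=P[m]
print('tcp',s['tool_pos'].round(4),'yawY',np.degrees(np.arctan2(M[1,1],M[0,1])).round(1),'w',round(s['width'],3))
rc=cv2.minAreaRect((Q[:,:2]*1000).astype(np.float32));print('floor',len(Q),rc)
H=cv2.convexHull((Q[:,:2]*1000).astype(np.float32))[:,0]
f=lambda p:np.hypot(H[:,0]-p[0],H[:,1]-p[1])-h*1000
c=least_squares(f,[x*1000,y*1000],loss='soft_l1');print('circle',c.x.round(1),np.abs(c.fun).mean().round(2))
k=(np.hypot(L[...,0],L[...,1])<45)&(P[...,2]>s['tool_pos'][2]-.03)&(L[...,2]>-10)&(L[...,0]>-45)
q=L[k]
if len(q):print('held x',np.percentile(q[:,0],[1,99]).round(1),'y',np.percentile(q[:,1],[1,99]).round(1),'z',np.percentile(q[:,2],[2,50,98]).round(1))
print('toolx',M[:,0].round(3),'tooly',M[:,1].round(3))
E
python3 t.py .633 -.313 .028 pics/w10.png
```

```text
tcp [ 0.63   -0.3123  0.099 ] yawY 1.3 w 0.145
floor 4986 ((633.7285766601562, -308.41461181640625), (48.40543746948242, 54.18077087402344), 86.9648666381836)
circle [ 633.6 -311.9] 0.75
held x [-2. 19.] y [-16.5  17.2] z [-8.1  3.4  9.6]
toolx [-0.022  1.     0.001] tooly [ 1.     0.022 -0.001]
```

View pics/w10.png

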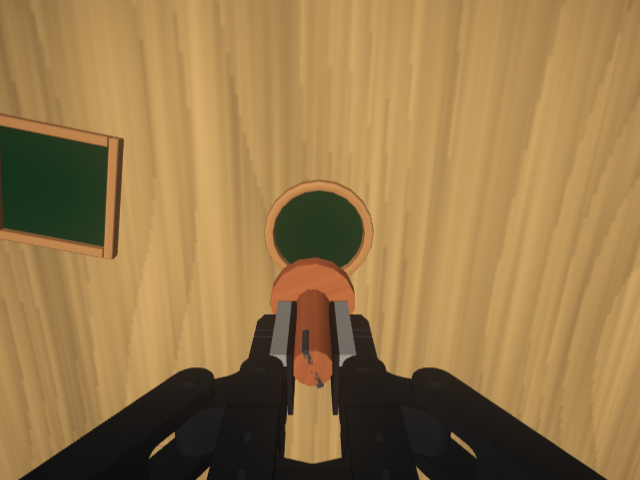

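Picture w10 shows the pin held upright, with the round tray's floor beyond it at (318,230).

>>> carry_out(
  series="0.0033 -0.0007 -0.03 0;0 0 -0.03 0;0 0 -0.018 0;0 0 -0.0063 0;0 0 0 0;0 0 0 0",
)

```text
time: 20.25
tool_pos: [0.6351, -0.3144, 0.0167]
tcp_rot: [2.195, 2.244, 0.001]
wrist_force: [-0.3, 0.4, -0.6]
width: 0.147
grip_force: 49.0
```

>>> carry_out(
  series="0 0 0 0;0 0 0 0;0 0 0.01 0;0 0 0.05 0;0 0 0.05 0;0 0 0 0;0 0 0 0",
  jaw=-0.4,
)

```text
time: 21.12
tool_pos: [0.6342, -0.3141, 0.1261]
tcp_rot: [2.197, 2.245, 0.0]
wrist_force: [0.5, 0.1, -1.3]
width: 0.302
grip_force: 0.0
```

```bash
python3 w.py .6336 -.312 .026 .0085; python3 t.py .6336 -.312 .028 pics/w11.png
```

```text
t 21.175 tcp [ 0.6333 -0.3136  0.1245] yawY 1.2 width 0.299 F [-0.5 -0.7 -1.2] table 0.0002
2283
all rect [ 635.2 -311.1] [33.1 34.5] 89.6 z 0.0115 mean [ 0.6351 -0.309   0.0236]
top rect [ 635.1 -312.3] [13.9 13.2] 68.8 z 0.0548 mean [ 0.6352 -0.3116  0.0547]
tcp [ 0.6329 -0.3134  0.1236] yawY 1.2 w 0.298
floor 2128 ((633.433837890625, -310.3249816894531), (53.919918060302734, 51.516014099121094), 6.413487911224365)
circle [ 633.7 -311.6] 1.12
toolx [-0.022  1.     0.002] tooly [ 1.     0.022 -0.003]
```

View pics/w11.png

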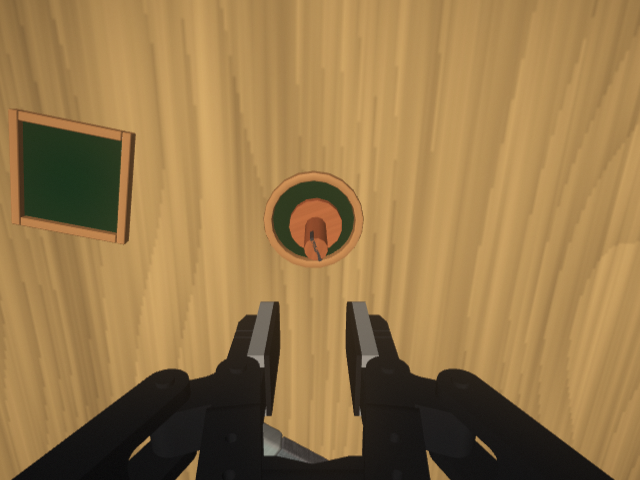

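The pin stands centred on the tray floor at (315,225), with its top at 54.8 mm. The pivot is last. I'll read the square tray from this view too.

```bash
python3 t.py .473 -.288 .032
```

```text
tcp [ 0.6328 -0.3133  0.1232] yawY 1.2 w 0.304
floor 8680 ((472.409423828125, -286.39178466796875), (63.44997787475586, 62.6789436340332), 79.86701965332031)
circle [ 469.4 -282.8] 7.73
toolx [-0.022  1.     0.002] tooly [ 1.     0.022 -0.003]
```

>>> carry_out(
  series="-0.0018 0.048 0.002 -3.5;-0.0018 0.048 0.002 -3.5;-0.0018 0.048 0.002 -3.5;-0.0018 0.048 0.002 -3.5;-0.0018 0.048 0.002 -3.5;-0.0018 0.048 0.002 -3.5;-0.0018 0.048 0.002 -3.5;-0.0018 0.048 0.002 -3.5;-0.0018 0.048 0.002 -3.5;0 0 0 0;0 0 0 0",
  jaw=0.1,
)

```text
time: 22.65
tool_pos: [0.6171, 0.1176, 0.142]
tcp_rot: [-2.723, -1.566, 0.004]
wrist_force: [-0.1, -0.1, 0.1]
width: 0.553
grip_force: 0.0
```

```bash
python3 w.py .617 .118 .04 .005; python3 w.py .617 .118 .04 .036 pics/w12.png
```

```text
t 22.7 tcp [0.6173 0.117  0.1422] yawY -30.3 width 0.551 F [-0.5  0.8 -0.3] table 0.0004
4314
all rect [617.  119.7] [48.2 48.1] 9.9 z 0.0086 mean [0.6194 0.1235 0.0191]
top rect [617.  119.7] [25.6 25. ] 59.7 z 0.0422 mean [0.6175 0.1202 0.0421]
t 22.75 tcp [0.6175 0.1168 0.1425] yawY -30.3 width 0.55 F [-0.  -0.8  0.8] table 0.0004
1254
all rect [617.1 119.7] [25.2 25.3] 81.5 z 0.0421 mean [0.6175 0.1203 0.042 ]
top rect [617.1 119.7] [25.2 25.3] 81.5 z 0.0421 mean [0.6174 0.1201 0.0421]
```

View pics/w12.png

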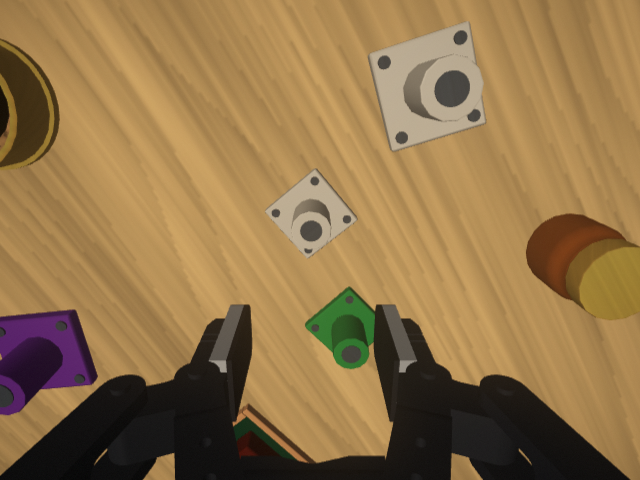

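The small nickel pivot at (311,213) measures 48×48 mm at the foot and 42 mm high, which matches. Lowering.

>>> carry_out(
  series="0 0.003 -0.05 0;0 0 -0.045 0;0 0 -0.03 0;0 0 -0.014 0;0 0 0 0;0 0 0 0",
)

```text
time: 23.5
tool_pos: [0.6195, 0.1208, 0.006]
tcp_rot: [2.724, 1.564, 0.004]
wrist_force: [-0.7, -0.2, 0.5]
width: 0.55
grip_force: 0.0
```

>>> carry_out(
  series="0 0 0 0;0 0 0 0;0 0 0 0;0 0 0 0",
  jaw=-1,
)

```text
time: 24.0
tool_pos: [0.6197, 0.1212, 0.0064]
tcp_rot: [2.723, 1.564, 0.005]
wrist_force: [0.1, -1.5, 6.4]
width: 0.284
grip_force: 49.7
```

>>> carry_out(
  series="0 0 0.03 0;0 0 0.055 0;-0.0163 -0.0453 0.01 -2.2;-0.0163 -0.0453 0 -2.2;-0.0163 -0.0453 0 -2.2;-0.0163 -0.0453 0 -2.2;-0.0163 -0.0453 0 -2.2;-0.0163 -0.0453 0 -2.2;-0.0163 -0.0453 0 -2.2;-0.0163 -0.0453 0 -2.2;-0.0163 -0.0453 0 -2.2;0 0 0 0;0 0 0 0",
)

```text
time: 25.62
tool_pos: [0.4708, -0.2863, 0.099]
tcp_rot: [-2.952, -1.072, 0.0]
wrist_force: [-0.0, -0.5, -2.1]
width: 0.286
grip_force: 49.6
```

```bash
python3 t.py .4724 -.2865 .032 pics/w13.png
python3 - <<'E'
from h import *
img,d,K,T=cam('wrist');P=cloud(d,K,T);s=bot.read_state();M=R.from_rotvec(s['tcp_rot']).as_matrix();L=(P-s['tool_pos'])@M*1000
k=(np.hypot(L[...,0],L[...,1])<40)&(L[...,2]<1)&(L[...,2]>-5)&(P[...,2]>.05);q=L[k]
if len(q):print('foot top tool coords',q.min(0),q.max(0),len(q)); print(cv2.minAreaRect((P[k][:,:2]*1000).astype(np.float32)))
E
```

```text
tcp [ 0.471  -0.2858  0.099 ] yawY -50.0 w 0.282
floor 7549 ((473.3345947265625, -286.1252746582031), (63.18690872192383, 63.33053207397461), 79.78193664550781)
circle [ 476.  -284.7] 5.48
held x [-3.9 28.9] y [-31.3  30.4] z [-8.4 -1.5  3.9]
toolx [0.766 0.642 0.   ] tooly [ 0.642 -0.766 -0.001]
foot top tool coords [ -7.64972156 -33.62542596  -4.99179813] [30.30355077 32.54072561  0.99129055] 4791
((468.7448425292969, -286.6325988769531), (47.84071350097656, 48.37444305419922), 79.48298645019531)
```

View pics/w13.png

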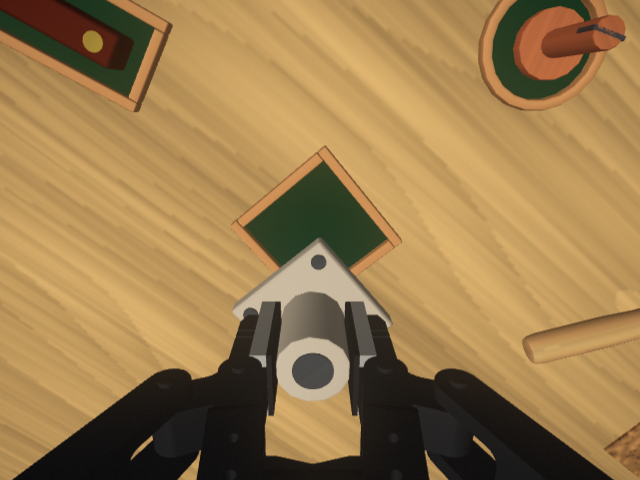

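Picture w13 shows the pivot's foot square with the tray and the tray floor at (318,218). I'll correct 4.6 mm in x and lower.

>>> carry_out(
  series="0.0046 0.0005 -0.03 0;0 0 -0.03 0;0 0 -0.022 0;0 0 -0.007 0;0 0 0 0;0 0 0 0",
)

```text
time: 26.48
tool_pos: [0.4768, -0.2861, 0.0111]
tcp_rot: [2.951, 1.074, 0.002]
wrist_force: [-0.2, -0.2, -2.4]
width: 0.288
grip_force: 49.6
```

>>> carry_out(
  series="0 0 0 0;0 0 0 0;0 0 0.01 0;0 0 0.05 0;0 0 0.05 0;0 0 0 0;0 0 0 0",
  jaw=-0.1,
)

```text
time: 27.35
tool_pos: [0.4759, -0.2863, 0.121]
tcp_rot: [2.952, 1.073, 0.001]
wrist_force: [-0.2, -0.8, -1.0]
width: 0.45
grip_force: 0.0
```

```bash
python3 w.py .4733 -.286 .036 .0085 pics/w14.png
python3 - <<'E'
from h import *
for n in('scene',):
    img,d,K,T=cam(n);P=cloud(d,K,T)
    for k,(x,y,r) in {'soundbox':(.4705,.2925,.025),'pin':(.6345,-.312,.025),'pivot':(.473,-.286,.03),'stay':(.4745,-.083,.05),'jar':(.768,0,.05)}.items():
        Q=P[(np.hypot(P[...,0]-x,P[...,1]-y)<r)&(P[...,2]>.011)]; t=Q[Q[:,2]>np.percentile(Q[:,2],97)-.005]
        print(k,np.percentile(Q[:,2],97).round(4),np.median(t,0).round(4))
E
```

```text
t 27.4 tcp [ 0.4751 -0.2858  0.1198] yawY -50.1 width 0.449 F [-0.4 -0.4 -0.8] table 0.0004
4942
all rect [ 474.2 -287.4] [48.2 48.1] 80.0 z 0.0117 mean [ 0.4782 -0.284   0.0227]
top rect [ 474.3 -287.4] [25.4 25.3] 83.8 z 0.0451 mean [ 0.4748 -0.2869  0.0451]
soundbox 0.0578 [0.4746 0.288  0.0557]
pin 0.0553 [ 0.6391 -0.3159  0.0533]
pivot 0.5173 [ 0.4824 -0.2921  0.516 ]
stay 0.0237 [ 0.478  -0.0857  0.0211]
jar 0.0655 [ 0.7689 -0.0029  0.0632]
```

View pics/w14.png

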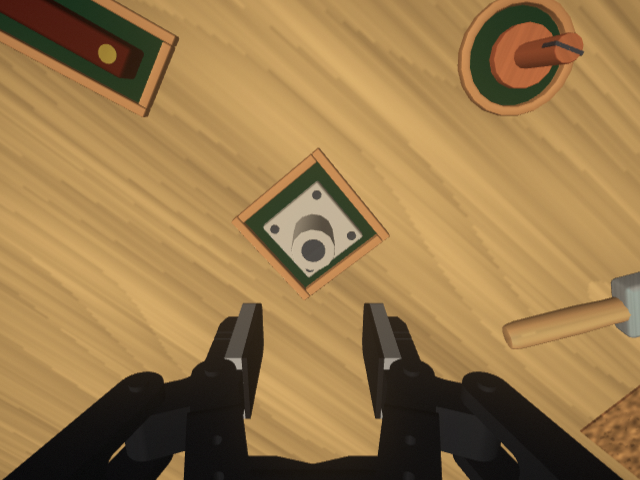

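The pivot sits flat and centred on the square tray's floor at (312,230), with its top at 45.1 mm. The other three parts are in place and the jar has not moved.

```bash
python3 -c "
from h import *
print(bot.finish_job())"
```

```text
the job is handed in; nothing more can be done
None
```

All four parts are in their holders, seated and released, and the job was handed in at about 27 s of robot time; no verdict came back.

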